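# Push the wide washer over the lip into its nest

## Task

The next torque test needs the wide steel washer in its nest: push it along its lane of the loading tray, over the raised lip, so that it drops and lies flat in the pocket at the end of that lane. Slide it, do not pick it up, and leave the small washer in the other lane where it is.

Things in the scene. Friction and masses are not known exactly. Their poses are not given: they have to be found in the camera images.
- tray: Fixed aluminium tray, 240 (x) x 176 mm; origin: centre of underside, x along the lanes to the pockets. 2 lanes 76 mm wide, centred at y = +42 and -42; rails 24 mm high. Deck 16 mm high, x -120 (open end) to 18; dark steel lip ramps up over x 18-32 to a crest 20 mm high at x 32-36, then drops sheer; pocket x 36-110 (centre 73), floor 6 mm high; end stop 30 mm high. Heights are above the worktop.
- wide_washer: Wide washer: flat dark steel ring, 64 mm outside, 24 mm bore, 10 mm thick, 0.13-0.21 kg, loose, oiled (friction about 0.25), flat on the deck in either lane. Origin: centre of its underside, z its axis. Pushed from behind it rides up the lip, tips nose down into the pocket as its middle passes the crest, and drops flat when its rear edge is past tray x = 36.
- small_washer: Small washer: same form, 42 mm outside, 18 mm bore, 10 mm thick, loose, oiled, flat on the deck in the other lane. Origin: centre of its underside. It stays where it is.
Mind the look-alikes: they are no part of the job. Leave any turquoise look-alike of the wide_washer alone.

How it is judged:
By the outcome, as a careful person would: the job done as asked, in the order asked, and still so for the second after the job is handed in, with the robot touching nothing.
It also fails if it takes over 38 s, if anything falls off the work surface, if the arm or the gripper's body presses on something with over 40 N, if the wrist force passes 120 N, or if a joint passes its speed limit or range.

## Robot

A 6-joint arm with a two-finger parallel gripper is mounted at the origin on a cart in front of the work surface, level with it; the furniture and walls round the work are solid. World frame = base frame: x ahead of the robot, y to its left, z up, the work surface at z = 0. Lengths are in m, angles in rad, forces in N, time in s.
With the tool pointing down it reaches from about 0.375 to 0.9 m from the base axis. Payload 3.1 kg.
Tool frame: the origin (TCP) lies at the very end of the fingers, on their centre line; the grasp point (between the pads) lies 19 mm behind it; z points along the fingers, y is the line along which they close (so a half turn about z gives the same grasp; the last joint's range is limited). The gripper opens to 87 mm and grips with 3 to 60 N. Pads are 19 mm wide; open, the fingers measure 117 mm over their backs; the gripper's body (75 mm by 190 mm) begins 51 mm behind the grasp point.
Start: joints at [-1.514, 0.527, 1.433, -0, 1.181, -0.178], TCP at [0.146, -0.608, 0.191] pointing down, gripper open.
Joint ranges: [-3.08, 3.08], [-0.75, 2.2], [0.22, 2.44], [-1.43, 4.57], [0, 2.65], [-2.85, 2.85]. Speed limits (rad/s): [2.79, 2.79, 3.14, 3.14, 3.14, 3.14].

## Interface

Orientations are given as a unit quaternion [x, y, z, w].
In Python, from rig import robot gives the robot as it stands. The module is installed in compiled form; this text tells all that it offers.
- The arm moves only by the tool servo_tool, never from a script. Its argument "rows" is one flat list of numbers, 5 for each row, row after row: the closure, from -1 (fully open) to 1 (shut), so that 0 is half open, then the shift along the tool's x, y, z in m, then the turn about the tool's z in degrees. A call has 1 to 5 rows; each row shifts and turns the commanded pose from where the row before left it, along the tool's axes as they then stand; what a row does not reach is not made up. A row lasts 1/12 s, in which the tool goes at most 41.7 mm and 7.16 degrees, less where a joint would pass 70% of its speed; a pose out of reach is approached as far as the arm can. A call with a gripper value outside its range is refused whole. The fingers move at their own pace and stop on an object; "newtons" is the grip in N (left out, the last holds). Time passes only in rows, so rows that do not move let the fingers close. It gives the time, the measured TCP pose, the force, the opening and the grip force at its end, in the units of the state.
- robot.get_obs(): the state, without advancing time (a new reading comes with each control period).
- robot.camera(name): name is "scene" or "top" or "wrist"; returns a dict with "pixels" (400x640x3 uint8, red, green, blue), "intrinsics" (3x3 intrinsics, pixels), "rvec" (rotation vector, rad) and "tvec" (3), from world to camera coordinates, as OpenCV has them; the wrist camera has in their place "mount" (4x4, takes a point from camera to tool coordinates, whose origin is the TCP and whose axes are the flange's). Camera axes: x right, y down, z forward; pixel columns grow to the right and rows downward; lengths in m; the calibration is good to about 2 mm. A picture is of the moment at which its call begins: read the wrist's pose just before it. There is no depth.
- robot.hand_in(): hands the job in; it is judged then, once.
Trained networks look in a picture, given as the dict that the camera call returned (one of the last four; its "shot" number tells which), for a name from the list of things; names that differ only in an ending like _2 or _b are one class to them, and where a whole thing is asked for, a point or a joint stands for the part that bears it (a point fixed in the world has none). Each returns a list of dicts, best first, with "score" (0 to 1); they miss things now and then, are a little off and sometimes report something else, mostly with a low value. They report only what shows in the picture. A call takes as long as a camera call. They do not tell look-alikes from the thing itself.
- robot.spot_in(picture, query): "at" ([x, y, z] in m, in world coordinates, good to about 4 mm: the middle of the surface that is visible of it).
- robot.outline_of(picture, query): "region" (400x640 bool, what is visible of it).
- robot.place_of(picture, query): "at" ([x, y, z] in m, in world coordinates, good to about 4 mm: a listed point, or the origin of a listed thing).
The state is a dict: "time": time; "q": joint angles; "joint_velocities": joint speeds; "joint_torque": joint torques, N m; "position": TCP position; "tool_rot": TCP orientation; "ft_force": force on the tool from outside, world axes, zero at the start; "moment": the same for the moment, N m; "grip_width": finger opening in m; "grip_force": force on a finger pad.
Only numpy, scipy, OpenCV 4.12 (cv2) and the standard library are available. Lean on these libraries where they do the work, as an engineer would, in place of code of your own. Each camera call takes 0.05 s, during which the arm holds its last target. There are 200 camera calls.

## Working session

There is one attempt and no reset: what is moved stays moved. The work goes in short steps, Python scripts to look and compute and a tool call to move; the robot and the scene stay as the last step left them, time stands still between calls to the robot, and variables do not carry over. Pictures are saved under pics/ and viewed, at most 10 in all, crops included, and the job is handed in when it is done.

Besides the shell and the picture viewer there is one more tool, called after "Emit:" by a JSON object that holds its "fn" and its "kwargs". servo_tool: Moves the arm, as the interface text tells. Its arguments: {"type":"object","properties":{"rows":{"type":"array","items":{"type":"number"}},"newtons":{"type":"number"}},"required":["rows"]}

```bash
mkdir -p pics; python3 - <<'E'
from rig import robot
import cv2
o=robot.get_obs();print({k:o[k] for k in('time','position','tool_rot','grip_width')})
for n in('top','scene'):
    p=robot.camera(n);cv2.imwrite(f'pics/{n}1.png',p['pixels'][:,:,::-1])
    print(n,p['intrinsics'],p['rvec'],p['tvec'])
    for q in('tray','wide_washer','small_washer'):
        print(q,[(d['score'],d['at']) for d in robot.place_of(p,q)])
E
```

```text
{'time': 0.0, 'position': array([ 0.14599502, -0.60687347,  0.18996678]), 'tool_rot': array([ 9.93056449e-01,  1.17633671e-01,  6.39427314e-05, -1.09700426e-03]), 'grip_width': 0.08718934630510307}
top [[495.68255166   0.         316.72798109]
 [  0.         495.68255166 190.81501001]
 [  0.           0.           1.        ]] [ 2.14061512 -2.15065623  0.13862223] [-0.09193867  0.49744646  0.86121202]
tray [(0.69, [0.553, -0.0999, 0.0031])]
wide_washer [(0.87, [0.4244, 0.0903, -0.0016]), (0.83, [0.4701, -0.283, -0.0015]), (0.74, [0.5016, -0.0657, 0.0209])]
small_washer [(0.8, [0.5341, -0.1497, 0.0153])]
scene [[462.85677167   0.         323.04009647]
 [  0.         462.85677167 199.90812743]
 [  0.           0.           1.        ]] [ 2.09286174 -0.45792238  0.25337087] [-0.49273968  0.11020239  0.7947772 ]
tray [(0.76, [0.5532, -0.0938, 0.0021])]
wide_washer [(0.77, [0.4682, -0.2842, -0.0015]), (0.75, [0.5001, -0.0639, 0.016])]
small_washer [(0.5, [0.5356, -0.1521, 0.0175])]
```

View pics/top1.png

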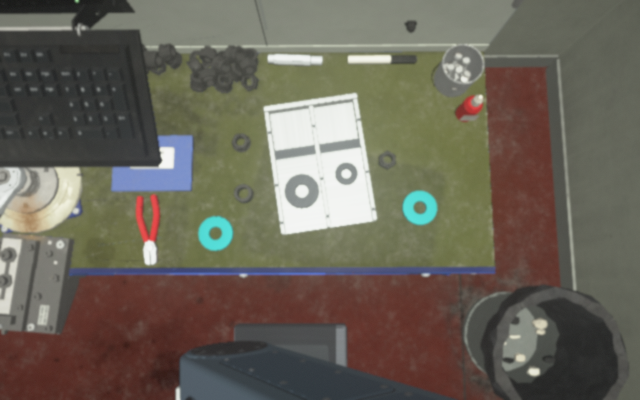

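View pics/scene1.png

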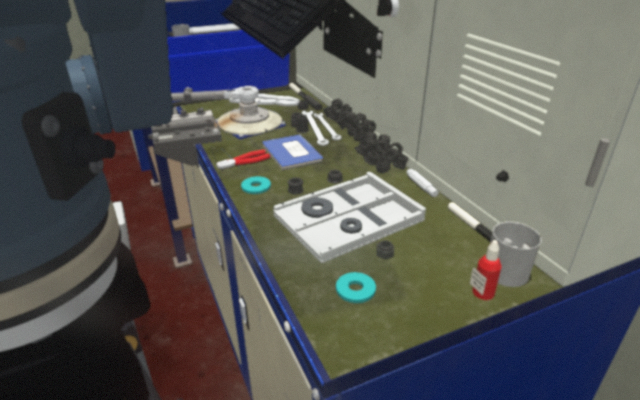

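The top view shows the tray spanning about (264,105) to (377,222), with its pockets at the top (world +x). The dark wide washer is at (302,191) in the left (+y) lane and the small one at (346,173). The turquoise look-alikes at (216,233) and (420,207) are off the tray. The scene view agrees. I'll fit the tray and washer poses next.

```bash
cat > h.py <<'E'
import numpy as np, cv2
from scipy.optimize import minimize
def proj(p,X): return cv2.projectPoints(np.asarray(X,float).reshape(-1,3),np.array(p['rvec']),np.array(p['tvec']),np.array(p['intrinsics']),None)[0].reshape(-1,2)
def hull(p,X):
    m=np.zeros((400,640),np.uint8);cv2.fillConvexPoly(m,np.round(cv2.convexHull(proj(p,X).astype(np.float32))*16).astype(np.int32),1,cv2.LINE_8,4);return m>0
def T(s,L):
    L=np.asarray(L,float);c,n=np.cos(s[2]),np.sin(s[2]);return np.c_[s[0]+c*L[:,0]-n*L[:,1],s[1]+n*L[:,0]+c*L[:,1],L[:,2]]
TR=[(x,y,z) for x,z in((-.12,0),(-.12,.024),(.12,0),(.12,.03),(.11,.03)) for y in(-.088,.088)]
def fit(ps,regs,mk,x0,d):
    f=lambda s:sum(1-(a&b).sum()/(a|b).sum() for a,b in((hull(p,mk(s)),r) for p,r in zip(ps,regs)))
    r=minimize(f,x0,method='Nelder-Mead',options=dict(initial_simplex=np.array([x0]+[np.array(x0)+np.eye(len(x0))[i]*d[i] for i in range(len(x0))]),xatol=1e-4,fatol=1e-4));return r.x,r.fun
def best(robot,p,q,near):
    uv=proj(p,[near])[0];return min((d['region'] for d in robot.outline_of(p,q)),key=lambda m:np.hypot(*(np.argwhere(m).mean(0)[::-1]-uv)))
def ring(s,z=.016,R=.032,h=.01):
    a=np.linspace(0,2*np.pi,40);return np.r_[[(s[0]+R*np.cos(t),s[1]+R*np.sin(t),zz) for t in a for zz in(z,z+h)]]
def loc(s,P):
    c,n=np.cos(s[2]),np.sin(s[2]);d=np.array(P[:2])-s[:2];return np.round([c*d[0]+n*d[1],-n*d[0]+c*d[1]],4)
E
python3 - <<'E'
from rig import robot
from h import *
ps=[robot.camera(n) for n in('top','scene')]
rt=[best(robot,p,'tray',(.553,-.097,.01)) for p in ps]
# fill holes left by washers
rt=[hull_ for hull_ in [cv2.fillConvexPoly(np.zeros((400,640),np.uint8),cv2.convexHull(np.argwhere(r)[:,::-1].astype(np.int32)),1)>0 for r in rt]]
out=[]
for sel in((0,),(1,),(0,1)):
    s,e=fit([ps[i] for i in sel],[rt[i] for i in sel],lambda s:T(s,TR),[.553,-.097,.1],[.01,.01,.1]);print(sel,s,np.degrees(s[2]),e)
for q,R,g in(('wide_washer',.032,(.501,-.065,.021)),('small_washer',.021,(.535,-.151,.021))):
    rg=[best(robot,p,q,g) for p in ps]
    fl=[cv2.fillConvexPoly(np.zeros((400,640),np.uint8),cv2.convexHull(np.argwhere(r)[:,::-1].astype(np.int32)),1)>0 for r in rg]
    for sel in((0,),(1,),(0,1)):
        w,e=fit([ps[i] for i in sel],[fl[i] for i in sel],lambda w:ring(w,R=R),list(g[:2]),[.008,.008]);print(q,sel,w,e,loc(s,w))
# overlay
im=ps[0]['pixels'][:,:,::-1].copy()
L=[[(-.12,-.088,.024),(.12,-.088,.03),(.12,.088,.03),(-.12,.088,.024)],[(.032,.004,.02),(.032,.08,.02),(.036,.08,.02),(.036,.004,.02)],[(-.12,.004,.016),(.018,.004,.016),(.018,.08,.016),(-.12,.08,.016)]]
big=cv2.resize(im[80:250,240:400],None,fx=3.5,fy=3.5,interpolation=cv2.INTER_CUBIC)
for l in L: cv2.polylines(big,[np.round((proj(ps[0],T(s,l))-[240,80]+.5)*3.5).astype(int)],True,(0,0,255),1)
cv2.imwrite('pics/ov.png',big)
# keyboard corner: triangulate candidates
P=[np.array(p['intrinsics'])@np.c_[cv2.Rodrigues(np.array(p['rvec']))[0],p['tvec']] for p in ps]
for a in((160,163),(138,32)):
  for b in((282,55),(225,10),(330,10)):
    X=cv2.triangulatePoints(P[0],P[1],np.float32(a)[:,None],np.float32(b)[:,None]);X=(X[:3]/X[3]).T
    print(a,b,X,proj(ps[0],X)-a,proj(ps[1],X)-b)
E
```

```text
(0,) [ 0.55196189 -0.09824685  0.14634058] 8.384697487773701 0.011777552453006823
(1,) [ 0.55249783 -0.09809496  0.12767454] 7.315212518532952 0.022203140333660443
(0, 1) [ 0.55174495 -0.09778249  0.14832077] 8.498153877336074 0.03558767414963304
wide_washer (0,) [ 0.4985639  -0.06391995] 0.10422812192723696 [-0.0476  0.0413]
wide_washer (1,) [ 0.49974554 -0.06395657] 0.0690208667736758 [-0.0464  0.0411]
wide_washer (0, 1) [ 0.49993246 -0.06402186] 0.1793724292736758 [-0.0463  0.041 ]
small_washer (0,) [ 0.53085999 -0.1476497 ] 0.07877461706783373 [-0.028  -0.0462]
small_washer (1,) [ 0.53144077 -0.14749835] 0.09014084507042253 [-0.0274 -0.0462]
small_washer (0, 1) [ 0.53169852 -0.14721049] 0.17802676626206038 [-0.0271 -0.0459]
(160, 163) (282, 55) [[0.503506   0.11256292 0.2719113 ]] [[ 0.22739178 -0.69613608]] [[-0.56254952  0.07261272]]
(160, 163) (225, 10) [[0.44194156 0.08586064 0.3747207 ]] [[-7.78206271 35.54040216]] [[26.16912143 -6.3333111 ]]
(160, 163) (330, 10) [[0.52873594 0.06602726 0.36046585]] [[ 16.42884705 -36.99214762]] [[-28.89437677   0.35453352]]
(138, 32) (282, 55) [[0.61090094 0.162348   0.28173283]] [[-13.83252824  50.76218666]] [[ 38.48366158 -15.88789262]]
(138, 32) (225, 10) [[0.51920086 0.10943874 0.41059119]] [[-16.27409298  90.39772349]] [[ 61.50640499 -32.50856725]]
(138, 32) (330, 10) [[0.63528264 0.12617108 0.3484471 ]] [[-4.84511356 12.01698771]] [[ 8.86256679 -2.40825978]]
```

View pics/ov.png

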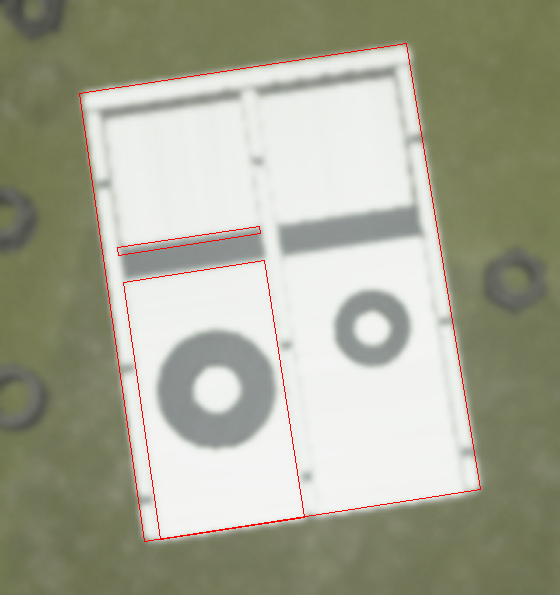

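The fit holds up: the overlay follows the tray edges and lane to about 1 mm. The tray is at (0.552, -0.098), yaw 8.4°, and the washer is at tray-local (-0.047, 0.041). The overhead keyboard corner is near (0.50, 0.11, 0.27), clear of the work. I'll push with half-closed fingers, about 30 mm apart, as a cradle.

Emit:
{"fn": "servo_tool", "kwargs": {"rows": [0.31, 0, 0, 0, 5.1, 0.31, 0.025, -0.0325, 0, 0, 0.31, 0.025, -0.0325, 0, 0, 0.31, 0.025, -0.0325, 0, 0, 0.31, 0.025, -0.0325, 0, 0]}}

```text
time: 1.22
position: [0.2264, -0.463, 0.1909]
tool_rot: [0.997, 0.073, 0.0, -0.0]
ft_force: [1.0, -1.1, 0.1]
grip_width: 0.0619
grip_force: 0.0
```

Emit:
{"fn": "servo_tool", "kwargs": {"rows": [0.31, 0.025, -0.0325, 0, 0, 0.31, 0.025, -0.0325, 0, 0, 0.31, 0.025, -0.0325, 0, 0, 0.31, 0.025, -0.0325, 0, 0, 0.31, 0.025, -0.0325, 0, 0]}}

```text
time: 1.63
position: [0.3265, -0.2838, 0.1913]
tool_rot: [0.997, 0.073, 0.0, 0.0]
ft_force: [1.0, -0.3, 0.4]
grip_width: 0.0325
grip_force: 0.0
```

Emit:
{"fn": "servo_tool", "kwargs": {"rows": [0.31, 0.025, -0.0325, 0, 0, 0.31, 0.025, -0.0325, 0, 0, 0.31, 0.025, -0.0325, 0, 0, 0.31, 0.025, -0.0325, 0, 0, 0.31, 0.025, -0.0325, 0, 0]}}

```text
time: 2.05
position: [0.4266, -0.1046, 0.1914]
tool_rot: [0.997, 0.073, 0.0, 0.0]
ft_force: [-0.1, -0.6, 0.2]
grip_width: 0.0302
grip_force: 0.0
```

Emit:
{"fn": "servo_tool", "kwargs": {"rows": [0.31, 0, 0, 0, 0, 0.31, 0, 0, 0, 0, 0.31, 0, 0, 0, 0]}}

```text
time: 2.3
position: [0.4258, -0.1065, 0.1911]
tool_rot: [0.997, 0.074, 0.0, 0.0]
ft_force: [-0.3, -0.0, -0.0]
grip_width: 0.0302
grip_force: 0.0
```

Emit:
{"fn": "servo_tool", "kwargs": {"rows": [0.31, 0.0235, -0.032, 0, 0, 0.31, 0, 0, 0.035, 0, 0.31, 0, 0, 0.035, 0, 0.31, 0, 0, 0.035, 0, 0.31, 0, 0, 0.035, 0]}}

```text
time: 2.72
position: [0.4445, -0.0734, 0.0501]
tool_rot: [0.997, 0.072, 0.001, 0.001]
ft_force: [0.7, 0.6, 0.1]
grip_width: 0.0298
grip_force: 0.0
```

Emit:
{"fn": "servo_tool", "kwargs": {"rows": [0.31, 0, 0, 0, 0, 0.31, 0, 0, 0, 0, 0.31, 0, 0, 0, 0]}}

```text
time: 2.97
position: [0.445, -0.0729, 0.0521]
tool_rot: [0.997, 0.072, 0.001, 0.0]
ft_force: [0.3, 0.0, 1.2]
grip_width: 0.03
grip_force: 0.0
```

```bash
python3 - <<'E'
from rig import robot
from h import *
o=robot.get_obs();S=[.5517,-.0978,.1466];print(o['position'],loc(S,o['position']),o['time'])
p=robot.camera('scene');cv2.imwrite('pics/sc2.png',cv2.resize(p['pixels'][120:300,220:460,::-1],None,fx=3,fy=3))
E
```

```text
[ 0.44500122 -0.07289042  0.05211667] [-0.1019  0.0402] 2.9667
```

View pics/sc2.png

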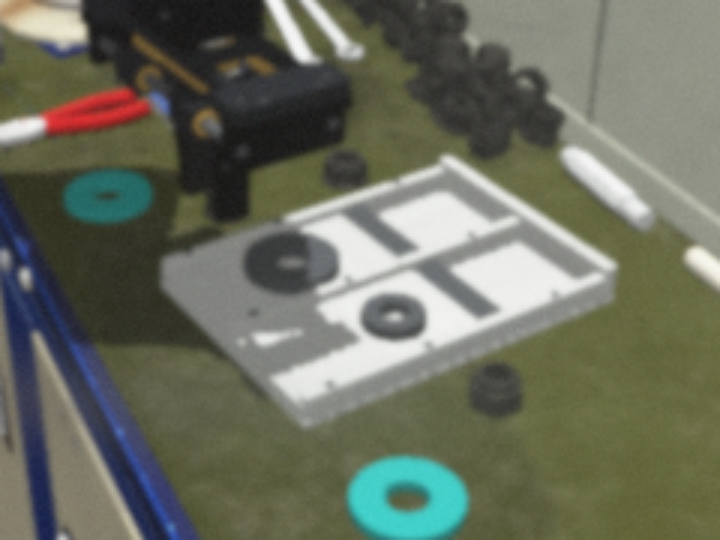

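The two fingertips, at about (195,205) and (230,210) in the crop, sit above and behind the wide washer at (290,262). Nothing has been touched. Next is the descent to just above the deck.

Emit:
{"fn": "servo_tool", "kwargs": {"rows": [0.31, 0, -0.001, 0.015, 0, 0.31, 0, 0, 0.012, 0, 0.31, 0, 0, 0.005, 0, 0.31, 0, 0, 0, 0, 0.31, 0, 0, 0, 0]}}

```text
time: 3.43
position: [0.4452, -0.0709, 0.0204]
tool_rot: [0.997, 0.073, 0.001, 0.001]
ft_force: [-0.3, 0.5, -0.3]
grip_width: 0.0301
grip_force: 0.0
```

Emit:
{"fn": "servo_tool", "kwargs": {"rows": [0.31, 0, 0, 0, 0, 0.31, 0, 0, 0, 0]}}

```text
time: 3.6
position: [0.4449, -0.0706, 0.02]
tool_rot: [0.997, 0.073, 0.001, 0.001]
ft_force: [0.7, 0.7, -0.6]
grip_width: 0.0298
grip_force: 0.0
```

Emit:
{"fn": "servo_tool", "kwargs": {"rows": [0.31, 0.01, 0, 0, 0, 0.31, 0.008, 0, 0, 0, 0.31, 0.008, 0, 0, 0, 0.31, 0.008, 0, 0, 0, 0.31, 0.008, 0, 0, 0]}}

```text
time: 4.02
position: [0.487, -0.064, 0.0189]
tool_rot: [0.997, 0.074, 0.0, 0.0]
ft_force: [-1.0, -0.1, 0.5]
grip_width: 0.0302
grip_force: 0.0
```

Emit:
{"fn": "servo_tool", "kwargs": {"rows": [0.31, 0.008, 0, 0, 0, 0.31, 0.006, 0, 0, 0, 0.31, 0.006, 0, 0, 0, 0.31, 0.006, 0, 0, 0, 0.31, 0.006, 0, 0, 0]}}

```text
time: 4.43
position: [0.5177, -0.0593, 0.0188]
tool_rot: [0.997, 0.073, -0.0, -0.0]
ft_force: [-0.9, 0.4, 0.4]
grip_width: 0.0301
grip_force: 0.0
```

```bash
python3 - <<'E'
from rig import robot
from h import *
o=robot.get_obs();S=[.5517,-.0978,.1466];print(o['position'],loc(S,o['position']),o['time'],o['ft_force'])
p=robot.camera('top');c=cv2.resize(p['pixels'][90:240,250:390,::-1],None,fx=3,fy=3)
q=robot.camera('scene');d=cv2.resize(q['pixels'][150:270,260:440,::-1],None,fx=2.1,fy=2.1)
im=np.zeros((450,800,3),np.uint8);im[:,:420]=c;im[:252,422:800]=d;cv2.imwrite('pics/c3.png',im)
E
```

```text
[ 0.51767904 -0.05928281  0.01883227] [-0.028   0.0431] 4.4333 [-0.89579445  0.44469498  0.39011258]
```

View pics/c3.png

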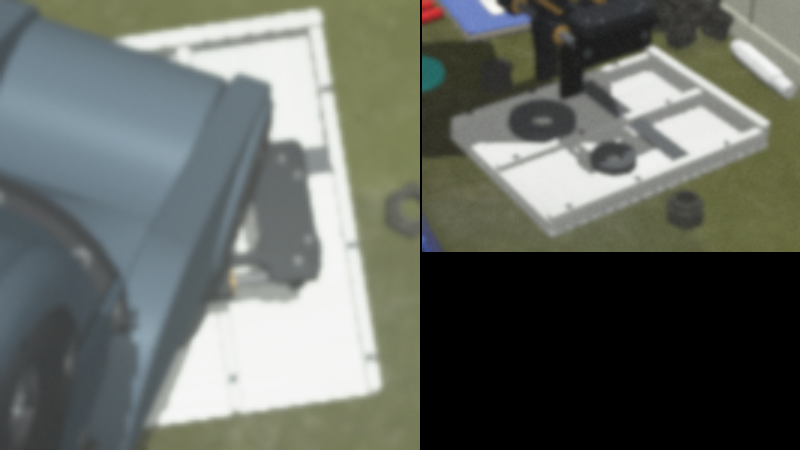

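The scene crop shows the wide washer still at its start, crop (541,120), with a fingertip beyond it at (570,95). The arm hides that spot in the top view. Next I compare the visible fingertip with the reported TCP.

```bash
python3 - <<'E'
from rig import robot
from h import *
from scipy.spatial.transform import Rotation as Ro
o=robot.get_obs();S=[.5517,-.0978,.1466]
q=robot.camera('scene');R=Ro.from_quat(o['tool_rot']).as_matrix()
im=cv2.resize(q['pixels'][100:260,240:440,::-1],None,fx=4,fy=3.75*4/3.75)[:600]
for y in(-.03,-.015,.015,.03):
  for x in(-.0095,.0095):
    for z,c in((0,(0,0,255)),(-.03,(0,255,0))):
      u=proj(q,[o['position']+R@[x,y,z]])[0];cv2.circle(im,tuple(int(v) for v in (u-[240,100]+.5)*4),3,c,-1)
cv2.imwrite('pics/c4.png',im[:600,:800])
print([(d['score'],d['at']) for d in robot.place_of(q,'wide_washer')])
print(o['position'],o['q'],o['ft_force'])
E
```

```text
[(0.69, [0.4243, 0.092, 0.0006]), (0.58, [0.4717, -0.2843, 0.0012])]
[ 0.51874978 -0.05961815  0.01900564] [-3.28663830e-01  6.65373336e-01  1.82503524e+00  7.01848695e-05
  6.49539991e-01  1.09494732e+00] [-0.79069559  0.37693076 -0.50013025]
```

View pics/c4.png

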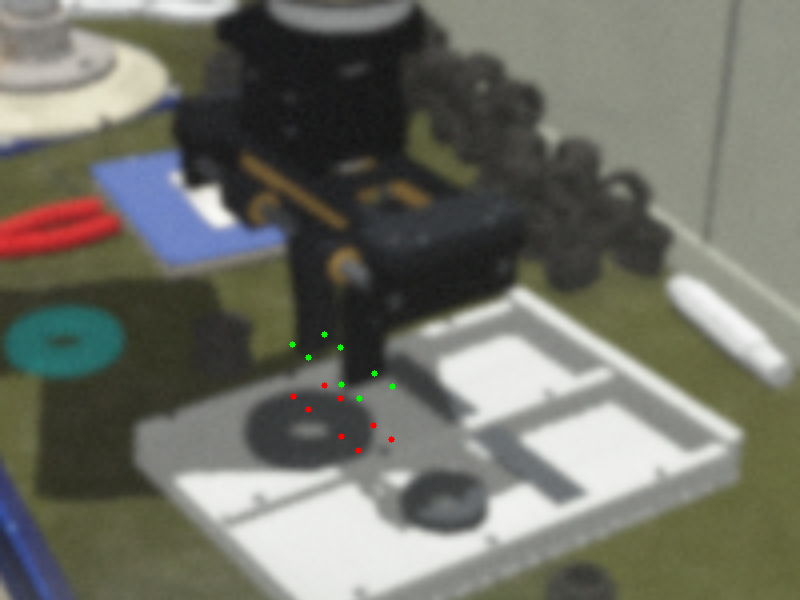

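The reported TCP (red dots) lies about 30 mm below, or offset from, the visible fingertips at about (365,380) and (318,345). So the fingers passed over the washer without touching it. I'll check with the wrist camera to separate a pose offset from a finger-length one.

```bash
python3 - <<'E'
from rig import robot
from h import *
from scipy.spatial.transform import Rotation as Ro
S=[.5517,-.0978,.1466]
o=robot.get_obs();w=robot.camera('wrist')
M=np.array(w['mount']);R=Ro.from_quat(o['tool_rot']).as_matrix()
print('mount',np.round(M,3),'K',w['intrinsics'][0][0])
Tw=np.eye(4);Tw[:3,:3]=R;Tw[:3,3]=o['position']
C=np.linalg.inv(Tw@M)
w['rvec']=cv2.Rodrigues(C[:3,:3])[0];w['tvec']=C[:3,3]
im=w['pixels'][:,:,::-1].copy()
def line(l,col,cl=True):
    L=np.array([np.linspace(a,b,30) for a,b in zip(l,l[1:]+[l[0]])]).reshape(-1,3);X=T(S,L)
    ok=(C[:3,:3]@X.T+C[:3,3:]).T[:,2]>.01
    for u in proj(w,X[ok]):
        if 0<=u[0]<640 and 0<=u[1]<400: cv2.circle(im,(int(u[0]),int(u[1])),1,col,-1)
for l in ([(-.12,-.088,.024),(.12,-.088,.024),(.12,.088,.024),(-.12,.088,.024)],[(.018,.004,.016),(.018,.08,.016),(.036,.08,.02),(.036,.004,.02)],[(.018,-.004,.016),(.018,-.08,.016),(.036,-.08,.02),(.036,-.004,.02)]): line(l,(0,0,255))
a=np.linspace(0,6.283,40)[:-1]
line([(-.047+.032*np.cos(t),.041+.032*np.sin(t),.026) for t in a],(0,255,0))
line([(-.0275+.021*np.cos(t),-.046+.021*np.sin(t),.026) for t in a],(255,0,0))
for y in(-.03,-.015,.015,.03):
    for u in proj(w,[o['position']+R@[x,y,0] for x in(-.0095,.0095)]): cv2.circle(im,(int(u[0]),int(u[1])),3,(0,255,255),-1)
cv2.imwrite('pics/w5.png',im)
for q in('small_washer','wide_washer','tray'): print(q,[(d['score'],d['at']) for d in robot.spot_in(w,q)])
# gripper earlier look check
q=robot.camera('scene')
print('look1 expected front finger tip px',proj(q,[(.445+.146*.0225,-.0729-.989*.0225,.052)]),'seen ~ (296.7,191.7)')
E
```

```text
mount [[ 0.    -0.961 -0.275  0.076]
 [ 1.    -0.     0.001 -0.001]
 [-0.001 -0.275  0.961 -0.194]
 [ 0.     0.     0.     1.   ]] K 284.60885717684835
small_washer [(0.91, [0.5376, -0.1426, 0.0263])]
wide_washer [(0.9, [0.4191, 0.0813, 0.0108]), (0.68, [0.5197, -0.063, 0.0277])]
tray [(0.79, [0.6039, -0.0906, 0.0104])]
look1 expected front finger tip px [[298.23875391 206.76092788]] seen ~ (296.7,191.7)
```

View pics/w5.png

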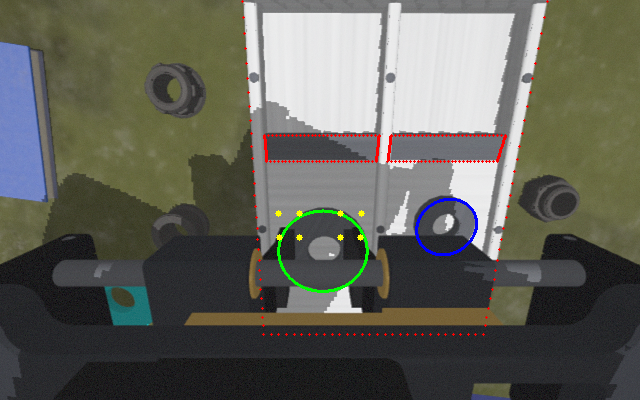

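The wrist view shows the red tray overlay matching the picture, so the flange pose is right. The washers are unmoved: wide at (322,250), small at (445,222). The fingertips appear nearer the camera than the yellow TCP marks, so they end roughly 35 mm short of the nominal TCP. I'll back off, then find the tip height by gently touching the deck.

Emit:
{"fn": "servo_tool", "kwargs": {"rows": [0.31, -0.02, 0, 0, 0, 0.31, -0.02, 0, 0, 0, 0.31, -0.02, 0, 0, 0, 0.31, -0.016, 0, 0, 0, 0.31, 0, 0, 0, 0]}}

```text
time: 5.3
position: [0.4375, -0.0695, 0.0188]
tool_rot: [0.997, 0.073, -0.003, -0.001]
ft_force: [0.1, -0.5, 0.0]
grip_width: 0.0298
grip_force: 0.0
```

Emit:
{"fn": "servo_tool", "kwargs": {"rows": [0.31, 0, 0, 0.008, 0, 0.31, 0, 0, 0.007, 0, 0.31, 0, 0, 0, 0, 0.31, 0, 0, 0, 0]}}

```text
time: 5.63
position: [0.4431, -0.0706, 0.0032]
tool_rot: [0.997, 0.074, -0.0, -0.0]
ft_force: [0.6, 0.1, -0.0]
grip_width: 0.0302
grip_force: 0.0
```

```bash
python3 - <<'E'
from rig import robot
from h import *
from scipy.spatial.transform import Rotation as Ro
o=robot.get_obs();S=[.5517,-.0978,.1466];print(o['position'],loc(S,o['position']),o['ft_force'])
q=robot.camera('scene');R=Ro.from_quat(o['tool_rot']).as_matrix()
im=cv2.resize(q['pixels'][140:260,250:390,::-1],None,fx=5,fy=5,interpolation=cv2.INTER_CUBIC)
for z,c in((0,(0,0,255)),(-.03,(0,255,0)),(-.04,(0,255,255))):
  for y in(.015,.03):
    for x in(-.0095,.0095):
      u=proj(q,[o['position']+R@[x,y,z]])[0];cv2.circle(im,tuple(int(v) for v in (u-[250,140]+.5)*5),3,c,-1)
cv2.imwrite('pics/c6.png',im)
E
```

```text
[ 0.44305407 -0.07063844  0.00319973] [-0.1035  0.0427] [ 0.55003051  0.14660739 -0.00964496]
```

View pics/c6.png

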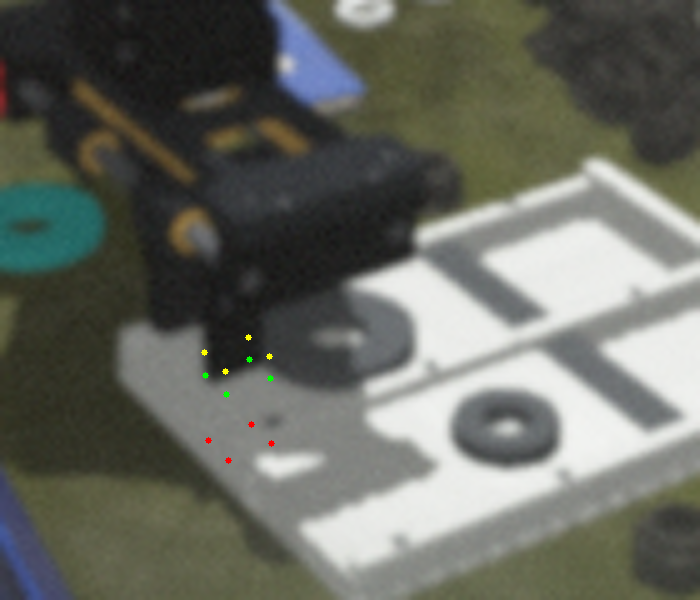

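The fingertips show at about (215,378), roughly 37 mm above the nominal TCP, so tip z is about 0.04. The washer is ahead at (340,335), clear of them. I'll go down in small steps until I feel the deck.

Emit:
{"fn": "servo_tool", "kwargs": {"rows": [0.31, 0, 0, 0.008, 0, 0.31, 0, 0, 0.006, 0, 0.31, 0, 0, 0.002, 0, 0.31, 0, 0, 0, 0]}}

```text
time: 6.02
position: [0.4417, -0.0703, -0.0128]
tool_rot: [0.997, 0.073, -0.001, -0.0]
ft_force: [-0.4, -0.3, -0.6]
grip_width: 0.0304
grip_force: 0.0
```

Emit:
{"fn": "servo_tool", "kwargs": {"rows": [0.31, 0, 0, 0.002, 0, 0.31, 0, 0, 0, 0]}}

```text
time: 6.18
position: [0.4421, -0.0706, -0.0143]
tool_rot: [0.997, 0.073, -0.0, -0.0]
ft_force: [0.1, -0.3, -0.9]
grip_width: 0.0303
grip_force: 0.0
```

Emit:
{"fn": "servo_tool", "kwargs": {"rows": [0.31, 0, 0, 0.0015, 0, 0.31, 0, 0, 0, 0]}}

```text
time: 6.35
position: [0.4423, -0.0707, -0.0152]
tool_rot: [0.997, 0.073, 0.0, 0.0]
ft_force: [-0.4, 0.3, 2.6]
grip_width: 0.0296
grip_force: 1.4
```

Emit:
{"fn": "servo_tool", "kwargs": {"rows": [0.31, 0, 0, 0.001, 0, 0.31, 0, 0, 0, 0]}}

```text
time: 6.52
position: [0.4423, -0.0707, -0.0152]
tool_rot: [0.997, 0.073, 0.001, 0.0]
ft_force: [-1.0, 0.3, 13.0]
grip_width: 0.0299
grip_force: 6.8
```

Contact is at a reading of z = -0.015. I'll lift 2 mm and push a short way, then check that the washer moves.

Emit:
{"fn": "servo_tool", "kwargs": {"rows": [0.31, 0, 0, -0.003, 0, 0.31, 0.008, 0, 0, 0, 0.31, 0.008, 0, 0, 0, 0.31, 0.008, 0, 0, 0, 0.31, 0.008, 0, 0, 0]}}

```text
time: 6.93
position: [0.475, -0.0658, -0.0137]
tool_rot: [0.997, 0.073, 0.0, 0.0]
ft_force: [0.3, 0.8, 0.2]
grip_width: 0.0299
grip_force: 0.2
```

Emit:
{"fn": "servo_tool", "kwargs": {"rows": [0.31, 0.008, 0, 0, 0, 0.31, 0, 0, 0, 0, 0.31, 0, 0, 0, 0]}}

```text
time: 7.18
position: [0.4825, -0.0647, -0.0137]
tool_rot: [0.997, 0.074, 0.0, 0.0]
ft_force: [0.1, -0.1, -0.4]
grip_width: 0.0297
grip_force: 0.0
```

```bash
python3 - <<'E'
from rig import robot
from h import *
o=robot.get_obs();S=[.5517,-.0978,.1466];print(o['position'],loc(S,o['position']),o['ft_force'])
q=robot.camera('scene');w=robot.camera('wrist')
for p in(q,w): print([(d['score'],d['at'],loc(S,d['at'])) for n in('wide_washer','small_washer') for d in robot.place_of(p,n)])
a=cv2.resize(q['pixels'][150:270,250:390,::-1],None,fx=3.5,fy=3.5)[:,:490]
b=w['pixels'][100:300,200:500,::-1]
im=np.zeros((420,800,3),np.uint8);im[:,:490]=a;im[:200,492:792]=b;cv2.imwrite('pics/c7.png',im)
E
```

```text
[ 0.48253767 -0.06465526 -0.01372063] [-0.0636  0.0429] [ 0.11655838 -0.11371303 -0.36857   ]
[(0.74, [0.4705, -0.2856, 0.0018], array([-0.1078, -0.1739])), (0.69, [0.4239, 0.0901, -0.0016], array([-0.099 ,  0.2046])), (0.62, [0.5237, -0.0589, 0.0132], array([-0.022 ,  0.0426])), (0.72, [0.5337, -0.1511, 0.0142], array([-0.0256, -0.0501]))]
[(0.91, [0.5327, -0.1479, 0.0157], array([-0.0261, -0.0468]))]
```

The washer moved: it's now near tray x = -0.022, right in front of the fingers, and the small washer hasn't shifted. I'll continue up the lip, raising the tips slightly to clear it.

Emit:
{"fn": "servo_tool", "kwargs": {"rows": [0.31, 0.008, 0, 0, 0, 0.31, 0.008, 0, 0, 0, 0.31, 0.008, 0, 0, 0, 0.31, 0.008, 0, 0, 0, 0.31, 0.004, 0, 0, 0]}}

```text
time: 7.9
position: [0.5196, -0.0596, -0.0134]
tool_rot: [0.997, 0.074, 0.001, 0.0]
ft_force: [0.9, -0.7, 0.5]
grip_width: 0.0301
grip_force: 0.2
```

Emit:
{"fn": "servo_tool", "kwargs": {"rows": [0.31, 0.007, 0, -0.001, 0, 0.31, 0.006, 0, -0.001, 0, 0.31, 0.006, 0, -0.001, 0, 0.31, 0.004, 0, -0.001, 0, 0.31, 0, 0, 0, 0]}}

```text
time: 8.32
position: [0.5419, -0.0563, -0.0092]
tool_rot: [0.997, 0.073, 0.001, 0.0]
ft_force: [-0.4, -0.5, 0.2]
grip_width: 0.0302
grip_force: 0.0
```

```bash
python3 - <<'E'
from rig import robot
from h import *
o=robot.get_obs();S=[.5517,-.0978,.1466];print(o['position'],loc(S,o['position']),o['ft_force'])
q=robot.camera('scene');w=robot.camera('wrist')
for p in(q,w): print([(d['score'],d['at'],loc(S,d['at'])) for n in('wide_washer','small_washer') for d in robot.place_of(p,n)])
a=cv2.resize(q['pixels'][150:270,250:390,::-1],None,fx=3.5,fy=3.5)[:,:490]
b=w['pixels'][60:300,200:500,::-1]
im=np.zeros((420,800,3),np.uint8);im[:,:490]=a;im[:240,492:792]=b;cv2.imwrite('pics/c8.png',im)
E
```

```text
[ 0.54187508 -0.05628361 -0.00915993] [-0.0037  0.0425] [-0.38472765 -0.52780682  0.16166388]
[(0.97, [0.4693, -0.2851, 0.0027], array([-0.1089, -0.1733])), (0.79, [0.4259, 0.0911, -0.0006], array([-0.0969,  0.2053])), (0.6, [0.5788, -0.0502, 0.0196], array([0.0338, 0.0431])), (0.53, [0.5318, -0.1492, 0.0153], array([-0.0272, -0.0479]))]
[]
```

View pics/c8.png

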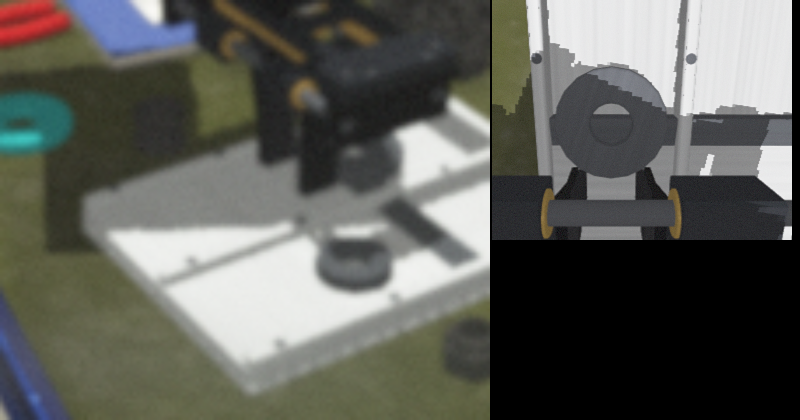

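The wide washer straddles the lip in front of the fingers, at (612,122) in the wrist crop, and the small washer is untouched. I'll push on past the crest.

Emit:
{"fn": "servo_tool", "kwargs": {"rows": [0.31, 0.006, 0, -0.001, 0, 0.31, 0.006, 0, 0, 0, 0.31, 0.006, 0, 0, 0, 0.31, 0.006, 0, 0, 0, 0.31, 0.005, 0, 0, 0]}}

```text
time: 9.03
position: [0.57, -0.0518, -0.0085]
tool_rot: [0.997, 0.073, 0.0, 0.0]
ft_force: [0.7, -0.4, -1.4]
grip_width: 0.0297
grip_force: 0.1
```

Emit:
{"fn": "servo_tool", "kwargs": {"rows": [0.31, 0.005, 0, 0, 0, 0.31, 0.004, 0, 0, 0, 0.31, 0.003, 0, 0, 0, 0.31, 0, 0, 0, 0, 0.31, 0, 0, 0, 0]}}

```text
time: 9.45
position: [0.5807, -0.05, -0.0086]
tool_rot: [0.997, 0.073, -0.0, -0.0]
ft_force: [-0.8, -0.2, 0.5]
grip_width: 0.0299
grip_force: 0.0
```

```bash
python3 - <<'E'
from rig import robot
from h import *
o=robot.get_obs();S=[.5517,-.0978,.1466];print(o['position'],loc(S,o['position']),o['ft_force'])
q=robot.camera('scene');w=robot.camera('wrist')
for p in(q,w): print([(d['score'],d['at'],loc(S,d['at'])) for n in('wide_washer','small_washer') for d in robot.place_of(p,n)])
E
```

```text
[ 0.58067791 -0.05002972 -0.00860415] [0.0356 0.043 ] [-0.77294262 -0.21457557  0.50076823]
[(0.96, [0.4248, 0.0919, -0.0008], array([-0.0978,  0.2062])), (0.66, [0.4724, -0.2829, 0.0007], array([-0.1055, -0.1715])), (0.48, [0.6144, -0.0453, 0.0035], array([0.0697, 0.0428])), (0.45, [0.5333, -0.1507, 0.0158], array([-0.0259, -0.0496])), (0.67, [0.5321, -0.1506, 0.0138], array([-0.0271, -0.0494]))]
[(0.95, [0.6136, -0.0464, 0.004], array([0.0687, 0.0418]))]
```

The washer reads as dropped, at tray (0.069, 0.042) and z ≈ 0.004. I'll retract upward and check that it lies flat.

Emit:
{"fn": "servo_tool", "kwargs": {"rows": [0.31, -0.006, 0, -0.004, 0, 0.31, -0.006, 0, -0.02, 0, 0.31, 0, 0, -0.035, 0, 0.31, 0, 0, -0.035, 0, 0.31, 0, 0, -0.035, 0]}}

```text
time: 10.17
position: [0.5674, -0.0517, 0.1216]
tool_rot: [0.997, 0.073, -0.001, -0.0]
ft_force: [1.1, -0.2, 0.2]
grip_width: 0.0301
grip_force: 0.0
```

Emit:
{"fn": "servo_tool", "kwargs": {"rows": [0.31, -0.035, 0, 0, 0, 0.31, -0.035, 0, 0, 0, 0.31, -0.02, 0, 0, 0, 0.31, 0, 0, 0, 0, 0.31, 0, 0, 0, 0]}}

```text
time: 10.58
position: [0.4787, -0.0651, 0.1209]
tool_rot: [0.997, 0.073, 0.0, -0.0]
ft_force: [0.2, 0.3, -0.9]
grip_width: 0.0301
grip_force: 0.0
```

```bash
python3 - <<'E'
from rig import robot
from h import *
o=robot.get_obs();S=[.5517,-.0978,.1466];print(o['position'],o['ft_force'],o['time'])
q=robot.camera('scene');w=robot.camera('wrist')
for p in(q,w): print([(d['score'],d['at'],loc(S,d['at'])) for n in('wide_washer','small_washer') for d in robot.place_of(p,n)])
a=cv2.resize(q['pixels'][150:270,270:430,::-1],None,fx=3,fy=3)
b=w['pixels'][0:300,170:490,::-1]
im=np.zeros((360,800,3),np.uint8);im[:,:480]=a;im[:300,480:800]=b;cv2.imwrite('pics/c9.png',im)
E
```

```text
[ 0.47873774 -0.06507989  0.12094529] [ 0.17037657  0.26445509 -0.85493891] 10.5833
[(0.85, [0.4693, -0.2858, 0.0026], array([-0.109 , -0.1739])), (0.61, [0.4273, 0.0929, 0.0008], array([-0.0952,  0.2068])), (0.76, [0.5316, -0.1513, 0.0156], array([-0.0277, -0.05  ]))]
[(0.83, [0.4286, 0.0963, -0.0014], array([-0.0934,  0.21  ])), (0.73, [0.6133, -0.0452, 0.0066], array([0.0686, 0.043 ])), (0.55, [0.471, -0.2866, -0.0001], array([-0.1074, -0.175 ])), (0.79, [0.5314, -0.1505, 0.0155], array([-0.0278, -0.0492]))]
```

View pics/c9.png

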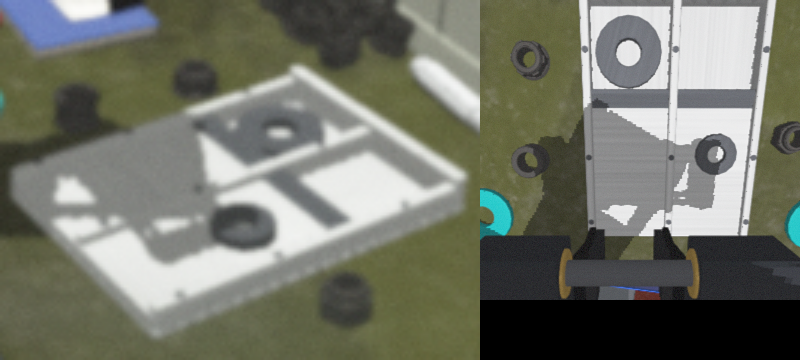

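The wrist crop shows the wide washer in the left pocket at (628,51), its rear edge just past the lip. Its 72/65 px aspect is what I calculate for a flat ring at that spot. The small washer is at (716,154) as before, and the arm is clear.

```bash
python3 -c "
from rig import robot
print(robot.hand_in())"
```

```text
the job is handed in; nothing more can be done
None
```

The wide washer is flat in the pocket at the end of its lane, the small washer and the turquoise look-alikes are where they were, and the job is handed in at about 11 s of the 38 s limit with the arm clear.

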